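# Clip the long spanner into the marking jig

### The arm

A 6-joint arm with a two-finger parallel gripper is mounted at the origin on a cart in front of the work surface, level with it; the furniture and walls round the work are solid. World frame = base frame: x ahead of the robot, y to its left, z up, the work surface at z = 0. Lengths are in mm, angles in rad, forces in N, time in s.
With the tool pointing down it reaches from about 350 to 725 mm from the base axis. Payload 6 kg.
Tool frame: the origin (TCP) lies midway between the tips of the shut fingers; the grasp point (between the pads) lies 19 mm behind it (r.grip_depth is the distance from the TCP to the grasp point, in mm); z points along the fingers, x is the direction in which the jaws open and shut, and the axes are right-handed (so a half turn about z gives the same grasp; the last joint's range is limited). The gripper opens to 85 mm and grips with 20 to 120 N. Pads are 22 mm wide; open, the fingers measure 114 mm over their backs; the gripper's body (76 mm by 85 mm) begins 54 mm behind the grasp point. The pads swing forward as they close: fully open they stand 13 mm farther back than shut.
Start: joints at [-0.936, 0.04, 0.085, 0, -1.615, -0.334], TCP at [177.78, -573.034, 231.261] pointing down, gripper open.
Joint ranges: [-2.56, 2.56], [-1.29, 2.01], [-1.08, 1.49], [-3.29, 1.98], [-2.81, -0.18], [-2.99, 2.99]. Speed limits (rad/s): [2.57, 2.57, 3.01, 3.14, 3.14, 3.14].

### API

Orientations are given as a unit quaternion [x, y, z, w].
In Python, from workcell import r gives the robot as it stands. The module is installed in compiled form; this text tells all that it offers.
- The arm moves only by the tool step_arm, never from a script. Its argument "rows" is a list of rows, each a list of 7 numbers: the turn, a rotation vector about the tool's x, y, z in rad, then the shift along the tool's x, y, z in m, then the finger opening in m, from 0 to 0.0854. A call has 1 to 8 rows; each row is the pose to reach, as a shift and turn from the pose measured when the call began, along the tool's axes at that moment; what a row does not reach only later rows make up. A row lasts 1/10 s, in which the tool goes at most 50 mm and 8.59 degrees, less where a joint would pass 70% of its speed; a pose out of reach is approached as far as the arm can. A call with a gripper value outside its range is refused whole. The fingers move at their own pace and stop on an object; "newtons" is the grip in N (left out, the last holds). Time passes only in rows, so rows that repeat a pose let the fingers close. It gives the time, the measured TCP pose, the force and the opening at its end, in the units of the state.
- r.sense(): the state, without advancing time (a new reading comes with each control period).
- r.capture(name): name is "side" or "top"; returns a dict with "pixels" (480x640x3 uint8, red, green, blue), "depth" (480x640 float32, mm along the optical axis (not along the pixel's ray), 0 where there is no reading), "vfov" (degrees; the focal length in pixels is half the picture's height over the tangent of half this angle, whatever the lens; pixels are square), "cx", "cy" (the principal point, pixels), "R" (3x3) and "t" (3): a world point X has camera coordinates R X + t. Camera axes: x right, y down, z forward; pixel columns grow to the right and rows downward; lengths in mm; the calibration is good to about 2 mm. A picture is of the moment at which its call begins.
- r.job_done(): hands the job in, once; it reports no verdict.
The state is a dict: "time": time; "q": joint angles; "qvel": joint speeds; "joint_torque": joint torques, N m; "tcp_pos": TCP position; "eef_rot": TCP orientation; "ft_force": force on the tool from outside, world axes, zero at the start; "torque": the same for the moment, N m; "opening": opening from 0.0 (shut) to 1.0 (fully open).
Only numpy, scipy, OpenCV 4.12 (cv2) and the standard library are available. Lean on these libraries where they do the work, as an engineer would, in place of code of your own. Each camera call takes 0.05 s, during which the arm holds its last target.

### The job

Load the longest spanner on the bench into the marking jig so that it can be engraved. Raise the jig's spring clip well up by its black grip, slide the spanner in beneath it along the middle of the plate, ring end first, until the ring is past the clip, and let go of it; then lower the clip until it presses on the spanner's shank. Leave the short spanner lying near it where it is.

Things in the scene. Friction and masses are not known exactly. Their poses are not given: they have to be found in the camera images.
- long_spanner: longest steel combination spanner, 192 mm, flat, loose, 0.1 kg. Origin: mid-length on its underside, about where it balances; x along the shank to the closed ring end, z up. Straight shank 12 mm wide from x = -56 to +71 mm, its metal 1 to 5 mm above the underside; ring end 26 mm wide, 6 thick; open jaw (-x end) 31 mm wide. The ring starts pointing roughly away from the robot.
- ring (a point): centre of the long spanner's closed ring, 83 mm from its origin along its +x
- short_spanner: the shorter spanner lying near the long one, 153 mm long, otherwise alike; it stays where it lies. Origin and axes as for the long one.
- jig: jig fixed to the bench: dark steel plate 240 x 80 x 8 mm with a white centre line and a bent-strip spring clip. Origin: centre of its underside; x along the plate, away from the robot, to the hinge; z up. Hinge pin along y at x +95, z 30 mm, between cheeks 48 mm wide, 37 high. The clip reaches from it to -x; when down its foot, 22 mm wide, is at x +5, y 0. The plate's near end is open.
- clip (a joint): angle of the clip: 0 down (foot 1 mm over the bare plate), 1.0 rad fully raised (stop). The hinge is stiff, so the clip stays at whatever height it is left; a spring in it helps it down. Lifting takes about 3 N at the grip, lowering under 1 N. With the shank under its foot it rests at about 0.05 rad and presses with about 1 N.
- clip_knob (a point): centre of the clip's black grip at its free end: a barrel 22 mm in diameter, 26 wide, axis parallel to the jig's y. Pinch its flat ends, fingers closing along the jig's y, astride the 18 mm strip. Clip down: at x -23, y 0, z 42 mm of the jig; it swings up and away from the robot on an arc of 119 mm radius round the hinge pin, the barrel turning with the clip.

How it is judged (in metres and radians):
On the way, in this order (a step that is already met when the one before it is completed fails the run):
1. the clip is raised (past 0.4 rad) (value of joint clip above 0.4 rad), for 0.2 s.
2. the long spanner lies beneath the raised clip, ring past the foot (value of joint clip above 0.25 rad and x of ring in the frame of jig above 0.015 m and y of ring in the frame of jig between -0.02 and 0.02 m and z of ring in the frame of jig below 0.03 m), for 0.2 s.
At the end, for the whole second after the job is handed in: The long spanner lies flat and at rest on the jig's plate, within 0.2 rad of the plate's length, its ring centre within 20 mm of the centre line and at least 10 mm beyond the clip's foot; the clip is down (below 0.09 rad) and presses on the spanner with more than 0.5 N (x of ring in the frame of jig above 0.015 m and y of ring in the frame of jig between -0.02 and 0.02 m and z of long_spanner in the frame of jig between 0.004 and 0.014 m and angle between the x axis of long_spanner and the x axis of jig, either way round below 0.2 rad and angle between long_spanner's own z axis and vertical below 0.1 rad and value of joint clip below 0.09 rad and contact force between clip and long_spanner above 0.5 N and linear speed of long_spanner below 0.02 m/s); the robot touches nothing.
It fails at once if the short spanner is moved by more than 30 mm (distance of short_spanner from where it was at the start of the episode above 0.03 m).
It also fails if it takes over 72 s, if anything falls off the work surface, if the arm or the gripper's body presses on something with over 40 N, if the wrist force passes 120 N, or if a joint passes its speed limit or range.

## Working session

There is one attempt and no reset: what is moved stays moved. The work goes in short steps, Python scripts to look and compute and a tool call to move; the robot and the scene stay as the last step left them, time stands still between calls to the robot, and variables do not carry over. Pictures are saved under pics/ and viewed, and the job is handed in when it is done.

Besides the shell and the picture viewer there is one more tool, called after ">>>" as name(argument=value, ...) on one line, values as JSON. step_arm: Moves the arm, as the interface text tells. Its arguments: {"type":"object","properties":{"rows":{"type":"array","items":{"type":"array","items":{"type":"number"}}},"newtons":{"type":"number"}},"required":["rows"]}

```bash
mkdir -p pics; ls; cat > h.py <<'E'
import numpy as np, cv2
from workcell import r
from scipy.spatial.transform import Rotation as Ro
def cap(n,fn):
    c=r.capture(n); cv2.imwrite('pics/'+fn,c['pixels'][:,:,::-1]); np.savez('pics/'+fn[:-4]+'.npz',**c); return c
def world(c,u,v,d=None):
    f=240/np.tan(np.radians(float(c['vfov']))/2)
    if d is None: d=c['depth'][int(round(v)),int(round(u))]
    p=np.array([(u-c['cx'])/f*d,(v-c['cy'])/f*d,d]); return np.array(c['R']).T@(p-c['t'])
def onz(c,u,v,z):
    f=240/np.tan(np.radians(float(c['vfov']))/2); R=np.array(c['R'])
    o=-R.T@c['t']; d=R.T@np.array([(u-c['cx'])/f,(v-c['cy'])/f,1]); return o+d*(z-o[2])/d[2]
def proj(c,X):
    f=240/np.tan(np.radians(float(c['vfov']))/2); p=np.array(c['R'])@np.array(X)+c['t']; return p[0]/p[2]*f+c['cx'],p[1]/p[2]*f+c['cy']
def cloud(c):
    f=240/np.tan(np.radians(float(c['vfov']))/2); d=c['depth'].astype(float)
    v,u=np.mgrid[0:480,0:640]; p=np.stack([(u-c['cx'])/f*d,(v-c['cy'])/f*d,d],-1)
    return (p-c['t'])@np.array(c['R']), d>0
def delta(pos,Rm):  # target world pose -> row
    s=r.sense(); R0=Ro.from_quat(s['eef_rot']); 
    return (R0.inv()*Rm).as_rotvec(), R0.inv().apply(np.array(pos)-s['tcp_pos'])/1000
E
python3 - <<'E'
from h import *
print(r.sense(), r.grip_depth)
for n in ['top','side']:
    c=cap(n,n+'0.png'); print(n,c['vfov'],c['cx'],c['cy'],c['R'],c['t'])
E
```

```text
pics
{'time': 0.0, 'q': array([-9.36300388e-01,  4.08132399e-02,  8.38179775e-02, -4.83999678e-04,
       -1.61548503e+00, -3.33696344e-01]), 'qvel': array([ 4.10048808e-04, -1.62836887e-04,  4.72782873e-04,  1.05477939e-05,
       -3.33124071e-04, -5.57583502e-04]), 'joint_torque': array([-2.30084879e-04, -3.68206429e+01,  3.47413409e+01,  6.93208918e+00,
       -5.32280799e-03,  3.99166652e-06]), 'tcp_pos': array([ 177.76013795, -572.72491107,  230.27800352]), 'eef_rot': array([ 5.93167432e-01,  8.05078649e-01,  4.80746199e-04, -7.32305465e-04]), 'ft_force': array([ 0.03772087, -0.32970575,  0.63842178]), 'torque': array([-0.00751541,  0.04068777, -0.00148749]), 'opening': 1.0003285348602808} 18.700000000000003
top 44.633111244078144 321.2813047821614 253.7836404136112 [[-0.00431117 -0.99995729  0.00817549]
 [-0.99528001  0.0034981  -0.09698181]
 [ 0.09694907 -0.00855501 -0.99525258]] [ -26.19111753  574.23857154 1037.46878065]
side 55.934156962205904 322.7512402263707 234.5390301104259 [[-0.97357674 -0.22718439 -0.02314287]
 [-0.08407438  0.4508176  -0.88864785]
 [ 0.21232013 -0.86322115 -0.45800591]] [546.64546414 102.07921472 787.47140197]
```

View pics/top0.png

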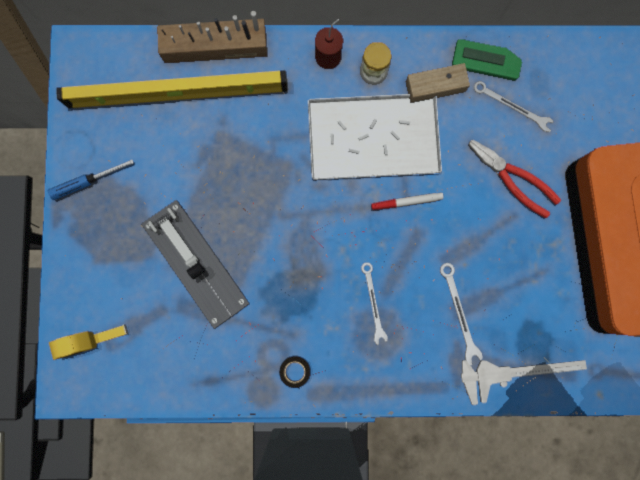

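View pics/side0.png

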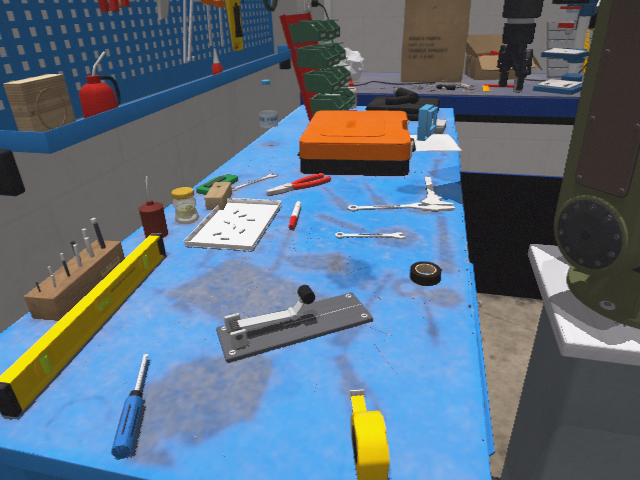

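```bash
python3 - <<'E'
from h import *
c=dict(np.load('pics/top0.npz')); im=c['pixels'][:,:,::-1]
def crop(x0,y0,x1,y1,s,fn): cv2.imwrite('pics/'+fn,cv2.resize(im[y0:y1,x0:x1],None,fx=s,fy=s,interpolation=cv2.INTER_CUBIC))
crop(420,250,600,410,4,'sp.png'); crop(130,190,260,340,4,'jig.png')
for n,a,b,z in [('long',(447,269),(472,355),5),('short',(367,267),(380,340),5),('far',(480,88),(547,126),5)]:
    A=onz(c,*a,z);B=onz(c,*b,z);print(n,A,B,np.linalg.norm(A-B))
E
```

```text
long [ 547.10944456 -262.40822825    5.        ] [ 388.81484549 -304.37444566    5.        ] 163.76307122873408
short [ 551.39070155 -113.52052533    5.        ] [ 416.87009235 -135.8171943     5.        ] 136.3559156969324
far [ 894.96998953 -334.62689009    5.        ] [ 819.89246163 -460.49703649    5.        ] 146.56032529097797
```

View pics/sp.png

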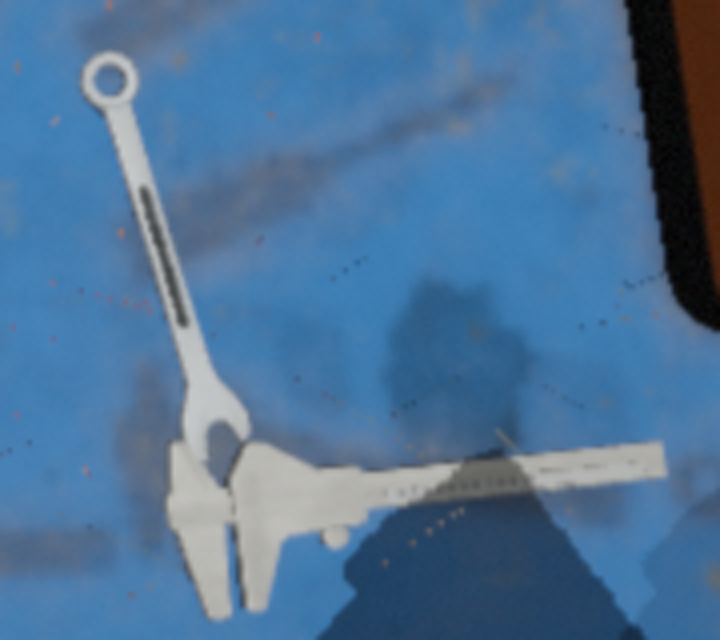

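View pics/jig.png

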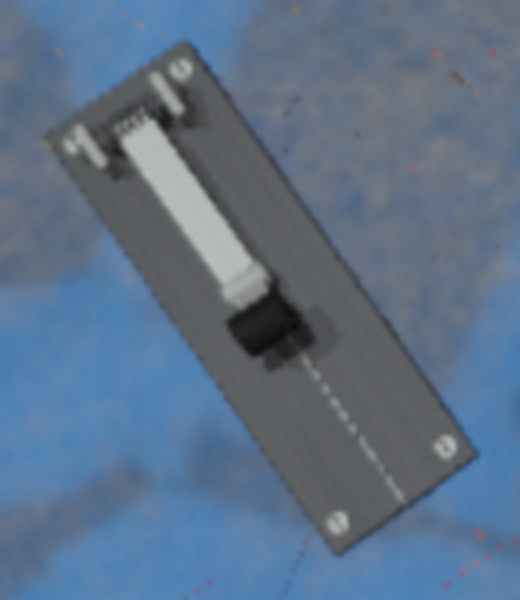

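```bash
python3 - <<'E'
from h import *
c=dict(np.load('pics/top0.npz'))
cs=[onz(c,130+a/4-.4,190+b/4-.4,8)[:2] for a,b in [(187,40),(46,140),(338,553),(478,456)]]
print(np.round(cs,1)); 
for i in range(4): print(np.linalg.norm(cs[i]-cs[(i+1)%4]))
far=(cs[0]+cs[1])/2; near=(cs[2]+cs[3])/2; d=far-near; print('center',(far+near)/2,'yaw',np.arctan2(d[1],d[0]))
W,m=cloud(c)
Z=W[:,:,2]
# plate normal check
ok=m&(np.abs(Z-8)<3); 
from scipy.optimize import least_squares
# jig-plate pixel set -> minAreaRect using elevation 4..12 within region
sel=np.zeros_like(m); sel[195:335,135:255]=1
P=W[sel&m&(Z>5)&(Z<60)][:,:2].astype(np.float32); print('rect',cv2.minAreaRect(P), len(P))
print('bench z',np.median(Z[sel&m&(Z<4)]), 'plate z',np.median(Z[sel&m&(Z>5)&(Z<12)]))
np.set_printoptions(linewidth=250)
print(np.round(Z[350:380:2,460:500:2],0).astype(int))
sel=np.zeros_like(m); sel[260:360,435:485]=1
print(np.round(Z[262:350:4,440:480:2],0).astype(int))
E
```

```text
[[678.8 241.9]
 [631.8 306.5]
 [440.5 168.3]
 [484.5 104.6]]
79.8372457282415
236.03952045514248
77.40600011792468
237.99739525770613
center [558.90474026 205.31686528] yaw 0.6204281537689991
rect ((556.972412109375, 208.4575653076172), (256.1993713378906, 216.84173583984375), 0.42151981592178345) 5109
bench z -0.38096646422806274 plate z 7.978132275198698
[[   4   -1    3    4    5    2    4    6    5    0   -3   -2   -1    2   -1   -2    2    3   -4    0]
 [  -1    0    0    4    2    3    5    7    2    5    7    0   -1   -3   -2    0    1    0    1    1]
 [   0   -2   -3    6    8    4 1088    2    4    5    7    4   -3    1   -1    1   -4    0    0    0]
 [   2    2   -1    2    4    3   -1 1088   -1    4    3    0   -2   -4    5    1    1    1   -1   -1]
 [  -2   -2    0    4    6    1   -1   -2   -1    1    3   -1   -3    1    0    0    1    0   -5   -2]
 [  -2    2    7    6    4    4    0   -5   -1   -4    1   11    8   -2    3   -1   -1    2    0    3]
 [   1    7    7    7    1    5   -3    1   -1   -1    4    9    9    5   14   -3   -1    3   -3   -3]
 [  -3    5    8    
[... 2371 characters left out ...]
   -6    4   -3    0    3   -3    5    5    2    5 1088    2    2   -1   -5    0]
 [  -3   -3   -1    0   -4    0    2   -2   -1   -4   -1    3    4    5   -5   -3   -1    1    0   -1]
 [   0    2   -4    1   -4   -1   -4   -2   -4   -1    0    3    3    2    1   -1   -1    1   -1    4]
 [  -3    1   -1    1   -2    0   -1   -1    2    1    1   -1    5    6    5    5   -3   -1   -1   -1]
 [  -1    0   -1    3   -4   -2    1    2    2   -1    0   -3   -1    6    3    5   -2   -1    1    1]
 [   2    0    1    1   -1   -1    2   -2    0    0    0   -1   -4    6    2    3    7    1    0    3]
 [   2   -4   -1    0   -3   -4    6    1   -2   -1   -5    1    1   -3    4    4    4    3    8   -2]]
```

```bash
cat >> h.py <<'E'
JC=np.array([558.9,205.3]); JY=0.6204
xj=np.array([np.cos(JY),np.sin(JY),0]); yj=np.array([-np.sin(JY),np.cos(JY),0]); zj=np.array([0,0,1.])
def J(x,y,z): return np.array([JC[0],JC[1],0])+x*xj+y*yj+z*zj
E
python3 - <<'E'
from h import *
c=dict(np.load('pics/top0.npz')); s=dict(np.load('pics/side0.npz'))
print('pred knob top px',proj(c,J(-23,0,50)),'side',proj(s,J(-23,0,42)))
for cc,(x0,y0,x1,y1) in [(c,(180,250,215,290)),(s,(285,275,325,310))]:
    g=cc['pixels'][y0:y1,x0:x1].max(-1); m=g<45
    n,l,st,ce=cv2.connectedComponentsWithStats(m.astype(np.uint8)); k=1+np.argmax(st[1:,4]); print(st[k],ce[k]+[x0,y0])
# screws / plate features
for p in [(-120,0,8),(-120,40,8),(-120,-40,8),(120,40,8),(120,-40,8),(95,0,38)]: print(p,proj(c,J(*p)),proj(s,J(*p)))
im=s['pixels'][:,:,::-1]; cv2.imwrite('pics/sj.png',cv2.resize(im[265:370,200:390],None,fx=4,fy=4,interpolation=cv2.INTER_CUBIC))
# spanner axis
a=onz(c,420+146/4-.4,250+190/4-.4,5);b=onz(c,420+183/4-.4,250+325/4-.4,5);R=onz(c,420+110/4-.4,250+80/4-.4,6)
print('sp',a,b,R); d=a-b; print(np.arctan2(d[1],d[0])); 
W,m=cloud(c); sel=np.zeros_like(m); sel[262:352,438:485]=1
g=c['pixels'].astype(int); w=(g.min(-1)>140)&sel; v,u=np.nonzero(w)
P=np.array([onz(c,x,y,5)[:2] for x,y in zip(u,v)])
# shank: between 30 and 120 mm from ring along axis
d2=(b-a)[:2]/np.linalg.norm((b-a)[:2]); t=(P-R[:2])@d2; q=P[(t>20)&(t<125)]
vx,vy,x0,y0=cv2.fitLine(q.astype(np.float32),cv2.DIST_HUBER,0,.01,.01).ravel(); print('line',vx,vy,x0,y0,np.arctan2(vy,vx),'t range',t.min(),t.max())
ring=P[t<13]; print('ring mean',ring.mean(0),ring.min(0),ring.max(0))
E
```

```text
pred knob top px (np.float64(197.39066412610705), np.float64(272.04046356982536)) side (np.float64(307.7261114512479), np.float64(301.25360060056545))
[  7  11  21  19 217] [197.22119816 271.30875576]
[ 13  13  17  16 144] [306.49305556 296.50694444]
(-120, 0, 8) (np.float64(232.11324729650067), np.float64(316.36466614681274)) (np.float64(362.1115330289511), np.float64(303.8642400074946))
(-120, 40, 8) (np.float64(214.182043735418), np.float64(329.21596888555024)) (np.float64(373.306314942574), np.float64(317.26498030061043))
(-120, -40, 8) (np.float64(249.95999859193654), np.float64(303.57389038994245)) (np.float64(351.8437830999823), np.float64(291.573205554619))
(120, 40, 8) (np.float64(140.51468026516284), np.float64(223.8278397629269)) (np.float64(225.82308020894396), np.float64(359.46357220574384))
(120, -40, 8) (np.float64(176.05350993750662), np.float64(199.09007668178455)) (np.float64(215.557186584906), np.float64(327.07036902097786))
(95, 0, 38) (np.float64(161.65439343054945), np.float64(219.70482384233807)) (np.float64(234.50521431667897), np.float64(322.43011975743923))
sp [ 494.89620911 -277.97702816    5.        ] [ 432.82086244 -293.39050209    5.        ] [ 545.92089428 -262.34188525    6.        ]
0.2433805332010137
line 0.9645895 0.2637558 484.56732 -279.1623 0.26691383 t range -12.849035567946347 159.23190943896302
ring mean [ 545.87733698 -262.67259317] [ 532.22180289 -275.40654127] [ 558.32020651 -251.09142161]
```

View pics/sj.png

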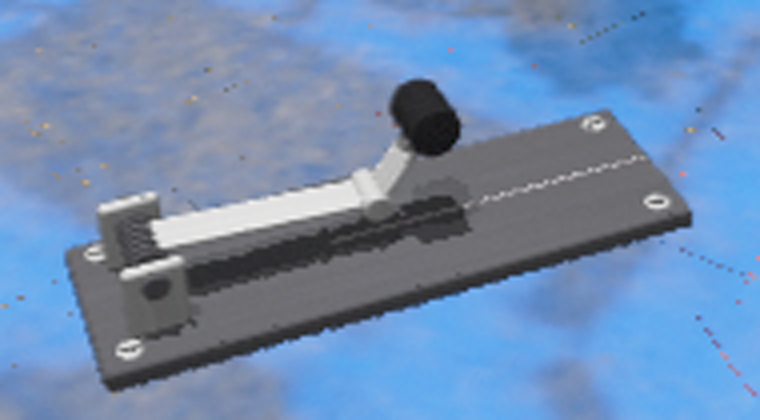

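```bash
python3 - <<'E'
from h import *
c=dict(np.load('pics/top0.npz')); s=dict(np.load('pics/side0.npz'))
W,m=cloud(c)
k=(c['pixels'].max(-1)<45); k[:261]=0;k[281:]=0;k[:,:187]=0;k[:,208:]=0
z=W[k&m][:,2]; print(np.percentile(z,[5,25,50,75,95,100]))
P=W[k&m]; P=P[P[:,2]>45]; q=P-[*JC,0]; print('jig', (q@xj).min(),(q@xj).max(),(q@yj).min(),(q@yj).max(),np.median(P[:,2]))
Ws,ms=cloud(s)
k=(s['pixels'].max(-1)<45); k[:284]=0;k[308:]=0;k[:,:296]=0;k[:,:]&=(np.arange(640)<318)
P=Ws[k&ms]; q=P-[*JC,0]; a=np.stack([q@xj,q@yj,P[:,2]],1); a=a[a[:,2]>25]; print(np.percentile(a,[2,50,98],axis=0))
from scipy.optimize import least_squares
f=lambda p: np.r_[np.array(proj(s,J(p[0],0,p[1])))-[306.75,294.5], (np.array(proj(c,J(p[0],0,p[1]+6)))-[197.2,271.3])]
print(least_squares(f,[-23,42]).x, f(least_squares(f,[-23,42]).x))
# clip strip height along length
for x in range(-5,100,10):
    u,v=proj(c,J(x,0,32)); u,v=int(round(u)),int(round(v)); B=W[v-1:v+2,u-1:u+2,2]; print(x,np.median(B))
E
```

```text
[ 6.18113364 56.9897204  63.37120998 66.09571892 68.444129   70.9163061 ]
jig -31.180220143205972 -11.11855039709693 -13.398320601066755 12.423017416407887 64.15945041029148
[[-29.1750596   -5.40440894  48.92590929]
 [-17.37576534  12.47090193  59.98606595]
 [ -9.67347084  14.31678694  66.2988339 ]]
[-22.71909365  54.62498143] [ 0.5014225   0.21058177 -1.12542493  0.21269223]
-5 62.97139566839903
5 31.636381472327148
15 30.856674672819363
25 29.061515807029828
35 31.406008334242145
45 30.811512302473258
55 32.00135481477795
65 32.257258264680594
75 33.0478338902749
85 32.67639963915093
95 34.82427820255825
```

```bash
cat >> h.py <<'E'
def ori(beta,yaw):
    X=np.array([-np.sin(yaw),np.cos(yaw),0]); F=np.array([np.cos(yaw),np.sin(yaw),0])
    z=np.array([0,0,-np.cos(beta)])+np.sin(beta)*F; y=np.cross(z,X)
    return Ro.from_matrix(np.stack([X,y,z],1)), z
def row(g,beta,yaw,back=0,s=None,pr=True):  # g: grasp point world
    R,z=ori(beta,yaw); p=np.array(g)+z*(18.7-back)
    rv,d=delta(p,R)
    if pr: print('tcp',np.round(p,1),'row',np.round(rv,3).tolist(),np.round(d,4).tolist())
    return rv,d
def kn(th): a=.1014+th; return 95-118.6*np.cos(a),30+118.6*np.sin(a)
E
python3 - <<'E'
from h import *
row(J(-21,-.5,55),0.4,JY,back=100)
row(J(-21,-.5,55),0.4,JY,back=0)
E
```

```text
tcp [516.3 174.3 129.9] row [-0.396, 0.062, -0.316] [0.613, 0.5447, 0.1014]
tcp [548.  196.9  37.8] row [-0.396, 0.062, -0.316] [0.6251, 0.5817, 0.1935]
```

>>> step_arm(rows=[[-0.396,0.062,-0.316,0.613,0.545,0.101,0.06],[-0.396,0.062,-0.316,0.613,0.545,0.101,0.06],[-0.396,0.062,-0.316,0.613,0.545,0.101,0.06],[-0.396,0.062,-0.316,0.613,0.545,0.101,0.06],[-0.396,0.062,-0.316,0.613,0.545,0.101,0.06],[-0.396,0.062,-0.316,0.613,0.545,0.101,0.06],[-0.396,0.062,-0.316,0.613,0.545,0.101,0.06],[-0.396,0.062,-0.316,0.613,0.545,0.101,0.06]], newtons=40)

```text
time: 0.9
tcp_pos: [341.8, -209.9, 182.0]
eef_rot: [0.449, 0.871, 0.177, 0.091]
ft_force: [1.1, 0.3, 0.7]
opening: 0.703
```

```bash
python3 - <<'E'
from h import *
row(J(-21,-.5,55),0.4,JY,back=100)
print(r.sense()['q'])
E
```

```text
tcp [516.3 174.3 129.9] row [0.0, 0.001, -0.001] [0.2116, 0.3159, 0.1902]
[-0.36756914 -0.62733363 -0.46907722 -0.33185358 -1.50350179 -0.59922512]
```

>>> step_arm(rows=[[0,0,0,0.212,0.316,0.19,0.06],[0,0,0,0.212,0.316,0.19,0.06],[0,0,0,0.212,0.316,0.19,0.06],[0,0,0,0.212,0.316,0.19,0.06],[0,0,0,0.212,0.316,0.19,0.06],[0,0,0,0.212,0.316,0.19,0.06],[0,0,0,0.212,0.316,0.19,0.06],[0,0,0,0.212,0.316,0.19,0.06]])

```text
time: 1.7
tcp_pos: [505.2, 153.0, 133.2]
eef_rot: [0.448, 0.872, 0.177, 0.091]
ft_force: [1.3, -1.8, 0.0]
opening: 0.704
```

```bash
python3 - <<'E'
from h import *
row(J(-21,-.5,55),0.4,JY,back=100)
row(J(-21,-.5,55),0.4,JY,back=0)
print(r.sense()['q'])
E
```

```text
tcp [516.3 174.3 129.9] row [0.001, -0.0, 0.001] [0.0108, 0.0184, 0.0115]
tcp [548.  196.9  37.8] row [0.001, -0.0, 0.001] [0.0108, 0.0183, 0.1115]
[ 0.69625441 -0.51993154 -0.61992681  0.03362377 -1.0706861  -1.65612173]
```

>>> step_arm(rows=[[0,0,0,0.011,0.018,0.0115,0.06],[0,0,0,0.011,0.018,0.0115,0.06],[0,0,0,0.011,0.018,0.04,0.06],[0,0,0,0.011,0.018,0.07,0.06],[0,0,0,0.011,0.018,0.09,0.06],[0,0,0,0.011,0.018,0.11,0.06],[0,0,0,0.011,0.018,0.1115,0.06],[0,0,0,0.011,0.018,0.1115,0.06]])

```text
time: 2.5
tcp_pos: [547.5, 196.2, 37.7]
eef_rot: [0.448, 0.871, 0.177, 0.091]
ft_force: [0.7, -0.4, -0.5]
opening: 0.707
```

```bash
python3 - <<'E'
from h import *
row(J(-21,-.5,55),0.4,JY,back=0)
for n in ['top','side']: 
    c=cap(n,n+'1.png'); x0,y0=(110,180) if n=='top' else (200,180); cv2.imwrite(f'pics/{n}1c.png',cv2.resize(c['pixels'][y0:y0+190,x0:x0+200,::-1],None,fx=3,fy=3))
E
```

```text
tcp [548.  196.9  37.8] row [0.0, 0.0, 0.0] [0.0002, 0.0008, 0.0002]
```

View pics/side1c.png

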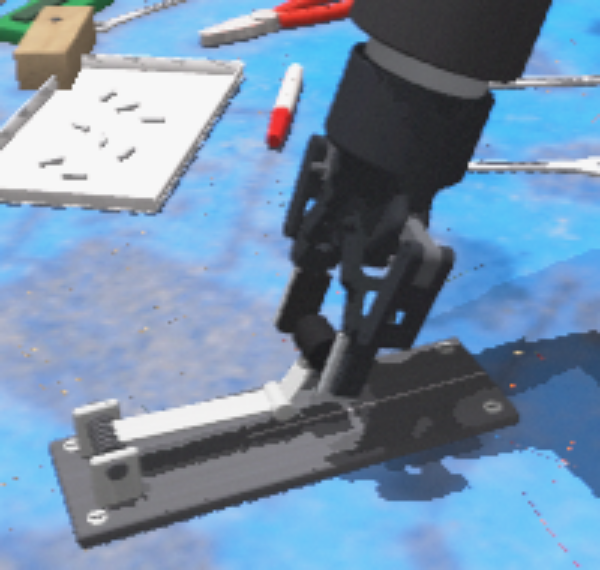

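View pics/top1c.png

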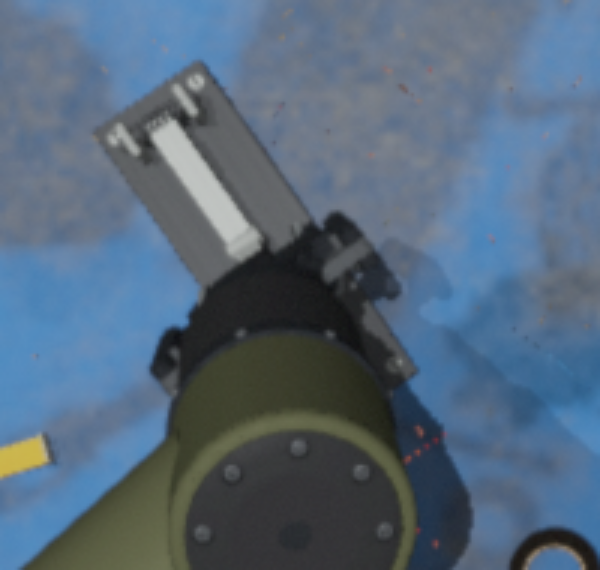

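The fingers stand either side of the black grip (side crop ≈ (315,335)). Next I close them.

>>> step_arm(rows=[[0,0,0,0,0,0,0.01],[0,0,0,0,0,0,0.01],[0,0,0,0,0,0,0.01],[0,0,0,0,0,0,0.01],[0,0,0,0,0,0,0.01],[0,0,0,0,0,0,0.01]], newtons=40)

```text
time: 3.2
tcp_pos: [547.9, 197.4, 39.9]
eef_rot: [0.448, 0.871, 0.179, 0.092]
ft_force: [-5.9, 1.7, 2.3]
opening: 0.298
```

```bash
python3 - <<'E'
from h import *
s=r.sense(); print(s['opening'],s['opening']*85,s['ft_force'])
b0=.4; th0=.11
for th in [.2,.3,.4,.5,.6,.7,.8,.9]:
    x,z=kn(th); 
    rv,d=row(J(x,-.5,z),b0-(th-th0)*.8,JY,pr=False); print(th,np.round(rv,3).tolist(),np.round(d,4).tolist())
E
```

```text
0.2979585180633751 25.326474035386884 [-5.8581524   1.70580435  2.29074002]
0.2 [0.076, -0.001, 0.001] [-0.0005, 0.0042, -0.0064]
0.3 [0.156, -0.001, 0.001] [-0.0005, 0.0109, -0.0152]
0.4 [0.236, -0.001, 0.001] [-0.0005, 0.0184, -0.0233]
0.5 [0.316, -0.001, 0.001] [-0.0005, 0.0266, -0.0306]
0.6 [0.396, -0.001, 0.001] [-0.0005, 0.0355, -0.0369]
0.7 [0.476, -0.001, 0.001] [-0.0005, 0.045, -0.0423]
0.8 [0.556, -0.001, 0.001] [-0.0005, 0.055, -0.0468]
0.9 [0.636, -0.001, 0.001] [-0.0005, 0.0653, -0.0501]
```

```bash
cat >> h.py <<'E'
def arc(dths,k=1.0):
    s=r.sense(); R0=Ro.from_quat(s['eef_rot']); H=J(95,0,30); p=np.array(s['tcp_pos'])
    g=p-18.7*R0.as_matrix()[:,2]; q=g-[JC[0],JC[1],0]; v=g-H
    print('grasp jig',np.round([q@xj,q@yj,g[2]],1),'th',np.arctan2(v[2],-(v@xj))-.1014,'rad',np.hypot(v[2],v@xj),'tilt',np.arcsin(R0.as_matrix()[:,2]@xj))
    for dt in dths:
        G=H+Ro.from_rotvec(yj*dt).apply(v); R=Ro.from_rotvec(yj*dt*k)*R0
        P=G+18.7*R.as_matrix()[:,2]
        print(round(dt,3),np.round((R0.inv()*R).as_rotvec(),3).tolist(),np.round(R0.inv().apply(P-p)/1000,4).tolist())
E
python3 -c "
from h import *
arc([.1,.2,.3,.4,.5,.6,.7,.8])"
```

```text
grasp jig [-20.9  -0.   57.1] th 0.12829470841164292 rad 119.06602963743784 tilt 0.40398394632021656
0.1 [0.1, 0.0, 0.0] [0.0, 0.0057, -0.0093]
0.2 [0.2, 0.0, 0.0] [0.0, 0.0122, -0.018]
0.3 [0.3, 0.0, 0.0] [0.0, 0.0196, -0.026]
0.4 [0.4, 0.0, 0.0] [0.0, 0.0277, -0.0333]
0.5 [0.5, 0.0, 0.0] [0.0, 0.0366, -0.0397]
0.6 [0.6, 0.0, 0.0] [0.0, 0.046, -0.0451]
0.7 [0.7, 0.0, 0.001] [0.0, 0.0559, -0.0496]
0.8 [0.8, 0.0, 0.001] [0.0, 0.0663, -0.0531]
```

>>> step_arm(rows=[[0.05,0,0,0,0.0028,-0.0047,0.01],[0.1,0,0,0,0.0057,-0.0093,0.01],[0.15,0,0,0,0.009,-0.0137,0.01],[0.2,0,0,0,0.0122,-0.018,0.01],[0.25,0,0,0,0.0159,-0.022,0.01],[0.3,0,0,0,0.0196,-0.026,0.01],[0.35,0,0,0,0.0236,-0.0297,0.01],[0.4,0,0,0,0.0277,-0.0333,0.01]])

```text
time: 4.0
tcp_pos: [557.9, 204.7, 81.8]
eef_rot: [0.457, 0.889, 0.001, 0.0]
ft_force: [0.0, 0.3, -1.3]
opening: 0.297
```

```bash
python3 -c "
from h import *
arc([.1,.2,.3,.4,.45])"
```

```text
grasp jig [-1.200e+00  1.000e-01  1.005e+02] th 0.5312482184657216 rad 119.3100495911101 tilt 0.0021606636089925688
0.1 [0.1, 0.0, 0.0] [0.0, 0.0057, -0.0093]
0.2 [0.2, 0.0, 0.0] [0.0, 0.0123, -0.018]
0.3 [0.3, 0.0, 0.0] [0.0, 0.0197, -0.0261]
0.4 [0.4, 0.0, 0.0] [0.0, 0.0279, -0.0333]
0.45 [0.45, 0.0, 0.0] [0.0, 0.0322, -0.0366]
```

Go to about 0.92 rad.

>>> step_arm(rows=[[0.05,0,0,0,0.0028,-0.0047,0.01],[0.1,0,0,0,0.0057,-0.0093,0.01],[0.15,0,0,0,0.009,-0.0137,0.01],[0.2,0,0,0,0.0123,-0.018,0.01],[0.25,0,0,0,0.016,-0.022,0.01],[0.3,0,0,0,0.0197,-0.026,0.01],[0.35,0,0,0,0.0237,-0.0297,0.01],[0.39,0,0,0,0.027,-0.0325,0.01]])

```text
time: 4.8
tcp_pos: [579.9, 220.3, 114.8]
eef_rot: [0.448, 0.873, -0.172, -0.089]
ft_force: [-0.8, -0.4, 1.7]
opening: 0.297
```

```bash
python3 - <<'E'
from h import *
arc([0])
print(r.sense()['q'])
c=cap('side','side2.png'); cv2.imwrite('pics/side2c.png',cv2.resize(c['pixels'][130:370,180:420,::-1],None,fx=2.4,fy=2.4))
E
```

```text
grasp jig [ 32.9   0.  132.1] th 0.9234034177449716 rad 119.51045800320796 tilt -0.3901913144015345
0 [0.0, 0.0, 0.0] [0.0, 0.0, 0.0]
[ 0.67335928  0.45702161  0.3241072  -0.02111038 -1.82751136 -1.62402275]
```

View pics/side2c.png

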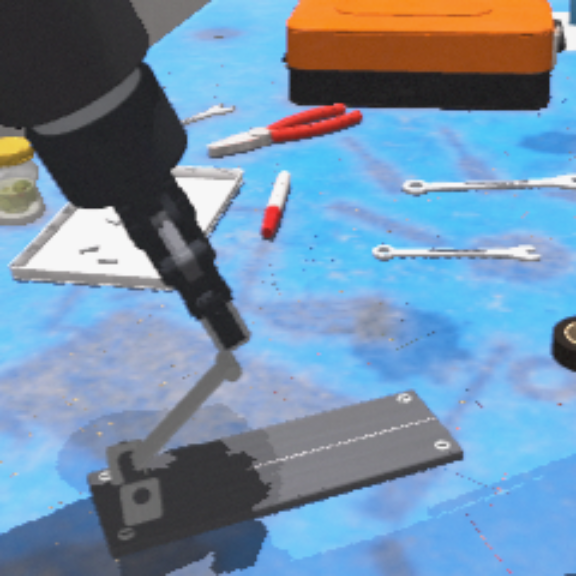

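>>> step_arm(rows=[[0,0,0,0,0,0,0.06],[0,0,0,0,0,0,0.06],[0,0,0,0,0,0,0.06],[0,0,0,0,0,0,0.06],[0,0,0,0,0,-0.02,0.06],[0,0,0,0,0,-0.05,0.06],[0,0,0,0,0,-0.08,0.06],[0,0,0,0,0,-0.08,0.06]])

```text
time: 5.65
tcp_pos: [606.6, 238.7, 193.3]
eef_rot: [0.449, 0.873, -0.171, -0.087]
ft_force: [-0.4, -1.0, 0.7]
opening: 0.706
```

```bash
cat >> h.py <<'E'
SY=0.264; sx=np.array([np.cos(SY),np.sin(SY),0]); RING=np.array([545.9,-262.5,0])
def S(x,z): return RING+sx*(x-83)+np.array([0,0,z])
E
python3 - <<'E'
from h import *
s=r.sense(); print(s['opening'],s['tcp_pos'])
c=cap('side','side3.png'); cv2.imwrite('pics/side3c.png',cv2.resize(c['pixels'][130:370,180:420,::-1],None,fx=2,fy=2))
print('line check at ring', (279.1623-262.5), (545.9-484.567)*np.tan(SY))
row(S(-15,18.7+100),0,SY)
E
```

```text
0.7056638918407754 [606.59856818 238.71678992 193.26630797]
line check at ring 16.662300000000016 16.578873971686672
tcp [ 451.3 -288.1  100. ] row [-0.385, 0.07, 0.353] [-0.3382, -0.3654, 0.2482]
```

View pics/side3c.png

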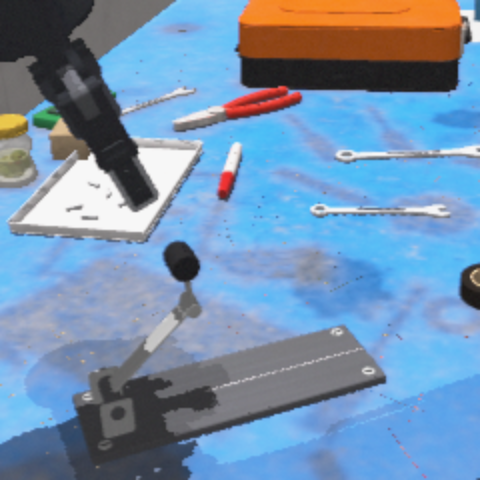

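```bash
python3 - <<'E'
from h import *
row(S(-15,18.7+180),0,SY)
E
```

```text
tcp [ 451.3 -288.1  180. ] row [-0.385, 0.07, 0.353] [-0.3382, -0.3958, 0.1742]
```

>>> step_arm(rows=[[-0.385,0.07,0.353,-0.338,-0.396,0.174,0.06],[-0.385,0.07,0.353,-0.338,-0.396,0.174,0.06],[-0.385,0.07,0.353,-0.338,-0.396,0.174,0.06],[-0.385,0.07,0.353,-0.338,-0.396,0.174,0.06],[-0.385,0.07,0.353,-0.338,-0.396,0.174,0.06],[-0.385,0.07,0.353,-0.338,-0.396,0.174,0.06],[-0.385,0.07,0.353,-0.338,-0.396,0.174,0.06],[-0.385,0.07,0.353,-0.338,-0.396,0.174,0.06]])

```text
time: 6.5
tcp_pos: [491.8, -144.4, 182.0]
eef_rot: [0.608, 0.794, 0.0, -0.0]
ft_force: [0.9, 0.5, -0.3]
opening: 0.704
```

```bash
python3 - <<'E'
from h import *
row(S(-15,18.7+60),0,SY)
E
```

```text
tcp [ 451.3 -288.1   60. ] row [0.0, -0.001, 0.0] [-0.1282, -0.0767, 0.1219]
```

>>> step_arm(rows=[[0,0,0,-0.128,-0.077,0.122,0.05],[0,0,0,-0.128,-0.077,0.122,0.05],[0,0,0,-0.128,-0.077,0.122,0.05],[0,0,0,-0.128,-0.077,0.122,0.05],[0,0,0,-0.128,-0.077,0.122,0.05],[0,0,0,-0.128,-0.077,0.122,0.05],[0,0,0,-0.128,-0.077,0.122,0.05],[0,0,0,-0.128,-0.077,0.122,0.05]])

```text
time: 7.3
tcp_pos: [451.9, -287.4, 61.0]
eef_rot: [0.607, 0.795, 0.001, 0.001]
ft_force: [-0.6, 0.6, 0.3]
opening: 0.583
```

```bash
python3 - <<'E'
from h import *
row(S(-15,18.7+3),0,SY)
row(S(-15,18.7+1),0,SY)
for n in ['top','side']: 
    c=cap(n,n+'4.png'); x0,y0=(400,240) if n=='top' else (300,150); cv2.imwrite(f'pics/{n}4c.png',cv2.resize(c['pixels'][y0:y0+160,x0:x0+200,::-1],None,fx=3,fy=3))
E
```

```text
tcp [ 451.3 -288.1    3. ] row [0.002, 0.001, 0.002] [-0.0005, -0.0009, 0.058]
tcp [ 451.3 -288.1    1. ] row [0.002, 0.001, 0.002] [-0.0005, -0.0009, 0.06]
```

View pics/side4c.png

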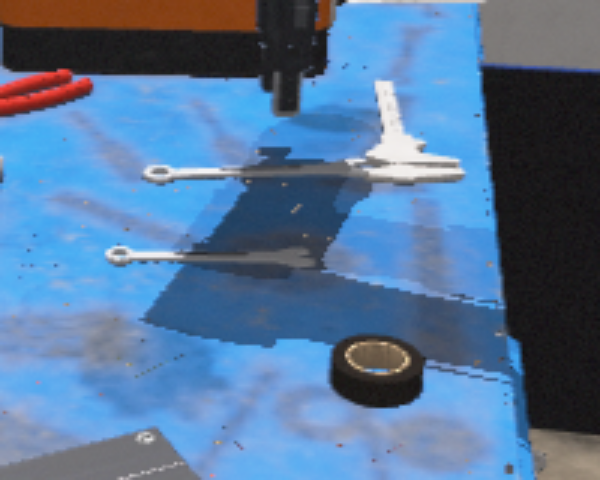

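View pics/top4c.png

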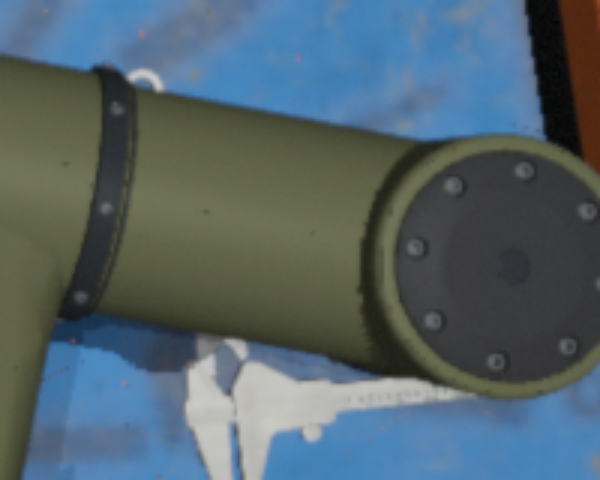

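>>> step_arm(rows=[[0,0,0,0,-0.001,0.03,0.05],[0,0,0,0,-0.001,0.05,0.05],[0,0,0,0,-0.001,0.059,0.05],[0,0,0,0,-0.001,0.0595,0.05],[0,0,0,0,-0.001,0.0595,0.05],[0,0,0,0,-0.001,0.0595,0.03]], newtons=50)

```text
time: 8.0
tcp_pos: [451.9, -287.8, 2.8]
eef_rot: [0.607, 0.795, 0.001, 0.002]
ft_force: [1.2, -0.3, -0.9]
opening: 0.43
```

>>> step_arm(rows=[[0,0,0,0,0,0,0.02],[0,0,0,0,0,0,0.0],[0,0,0,0,0,0,0.0],[0,0,0,0,0,0,0.0],[0,0,0,0,0,0,0.0],[0,0,0,0,0,0,0.0]], newtons=50)

```text
time: 8.6
tcp_pos: [452.8, -288.2, 4.1]
eef_rot: [0.607, 0.795, 0.001, 0.003]
ft_force: [0.4, 1.0, 6.0]
opening: 0.099
```

```bash
python3 - <<'E'
from h import *
s=r.sense(); print(s['opening']*85, s['tcp_pos'],s['ft_force'])
c=cap('side','side5.png'); cv2.imwrite('pics/side5c.png',cv2.resize(c['pixels'][150:310,300:500,::-1],None,fx=3,fy=3))
E
```

```text
8.373396155861835 [ 452.79381625 -288.17921813    4.12907458] [0.35614026 1.00494887 5.9570697 ]
```

View pics/side5c.png

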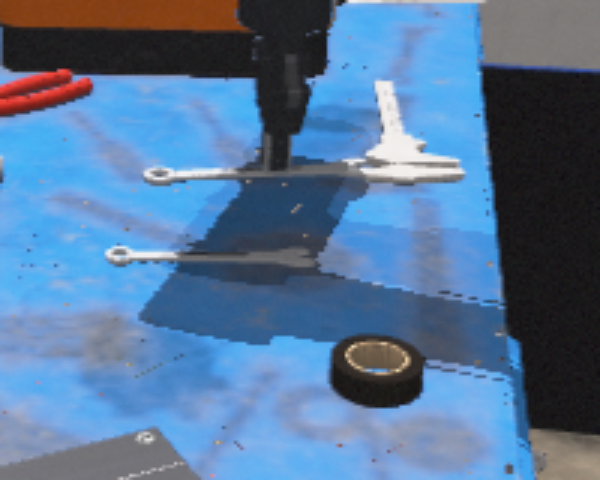

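>>> step_arm(rows=[[0,0,0,0,0,0,0.0],[0,0,0,0,0,0,0.0],[0,0,0,0,0,-0.005,0.0],[0,0,0,0,0,-0.015,0.0],[0,0,0,0,0,-0.03,0.0],[0,0,0,0,0,-0.03,0.0]])

```text
time: 9.25
tcp_pos: [454.0, -288.8, 37.3]
eef_rot: [0.607, 0.795, 0.002, 0.005]
ft_force: [1.1, 0.2, -0.3]
opening: 0.097
```

```bash
python3 - <<'E'
from h import *
s=r.sense(); print(s['opening']*85, s['tcp_pos'],s['ft_force'])
c=cap('side','side6.png'); cv2.imwrite('pics/side6c.png',cv2.resize(c['pixels'][150:310,300:500,::-1],None,fx=3,fy=3))
E
```

```text
8.258118185771027 [ 454.03438752 -288.79909525   37.30846539] [ 1.09394032  0.2434476  -0.28202145]
```

View pics/side6c.png

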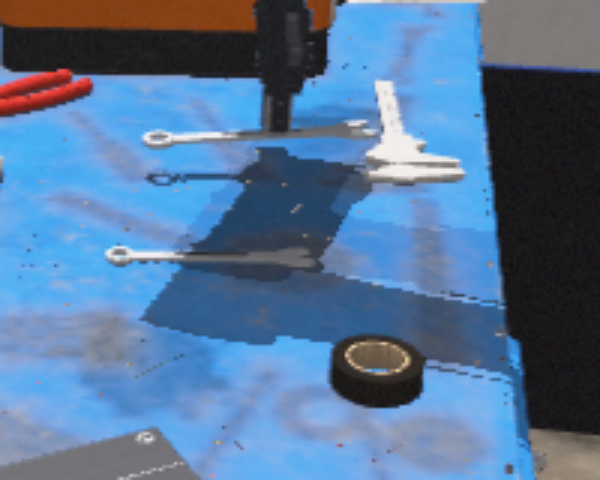

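```bash
python3 - <<'E'
from h import *
R0=Ro.from_quat(r.sense()['eef_rot']); print(np.round(R0.as_matrix(),4), ori(0,SY)[0].as_matrix().round(4))
row(J(-167,0,100+18.7),0,JY)
E
```

```text
[[-0.2635  0.9646  0.0089]
 [ 0.9647  0.2635 -0.0025]
 [-0.0047  0.0079 -1.    ]] [[-0.2609  0.9654  0.    ]
 [ 0.9654  0.2609  0.    ]
 [ 0.      0.     -1.    ]]
tcp [423.  108.2 100. ] row [0.007, 0.006, -0.354] [0.3903, 0.0756, -0.0653]
```

>>> step_arm(rows=[[0,0,0,0,0,-0.05,0.0],[0,0,0,0.05,0.01,-0.065,0.0],[0.007,0.006,-0.1,0.1,0.02,-0.065,0.0],[0.007,0.006,-0.2,0.14,0.03,-0.065,0.0],[0.007,0.006,-0.3,0.18,0.04,-0.065,0.0],[0.007,0.006,-0.354,0.22,0.05,-0.065,0.0],[0.007,0.006,-0.354,0.26,0.06,-0.065,0.0],[0.007,0.006,-0.354,0.3,0.07,-0.065,0.0]], newtons=60)

```text
time: 10.1
tcp_pos: [440.8, 21.3, 100.0]
eef_rot: [0.457, 0.889, 0.0, -0.0]
ft_force: [0.1, 0.6, -1.0]
opening: 0.08
```

```bash
python3 - <<'E'
from h import *
row(J(-167,0,50+18.7),0,JY)
E
```

```text
tcp [423.  108.2  50. ] row [0.0, -0.0, 0.0] [0.0811, 0.036, 0.05]
```

>>> step_arm(rows=[[0,0,0,0.03,0.014,0,0.0],[0,0,0,0.06,0.027,0.01,0.0],[0,0,0,0.081,0.036,0.03,0.0],[0,0,0,0.081,0.036,0.05,0.0],[0,0,0,0.081,0.036,0.05,0.0],[0,0,0,0.081,0.036,0.05,0.0]])

```text
time: 10.7
tcp_pos: [423.0, 107.8, 50.3]
eef_rot: [0.457, 0.889, -0.0, 0.0]
ft_force: [0.4, 1.1, -1.0]
opening: 0.081
```

```bash
python3 - <<'E'
from h import *
s=r.sense(); print(s['tcp_pos'],s['opening'])
for n in ['top','side']: 
    c=cap(n,n+'7.png'); x0,y0=(120,200) if n=='top' else (210,220); cv2.imwrite(f'pics/{n}7c.png',cv2.resize(c['pixels'][y0:y0+150,x0:x0+200,::-1],None,fx=4,fy=4))
    print(n,[np.round(proj(c,J(x,y,z)),1) for x,y,z in [(-120,0,8),(-70,0,51)]])
E
```

```text
[422.98673431 107.80465765  50.3038376 ] 0.08090883962922968
top [array([232.1, 316.4]), array([212.4, 293.5])]
side [array([362.1, 303.9]), array([334.8, 289.6])]
```

View pics/side7c.png

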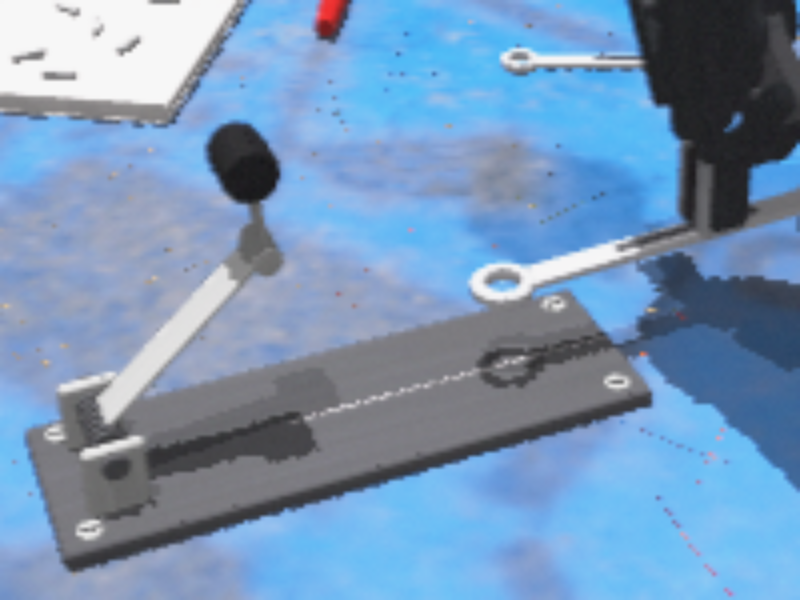

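View pics/top7c.png

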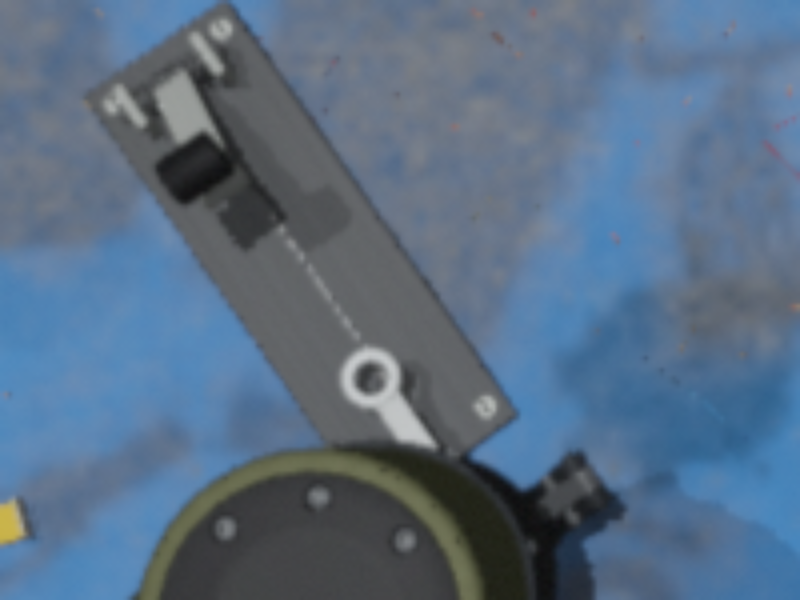

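>>> step_arm(rows=[[0,0,0,0,0.01,0.02,0.0],[0,0,0,0,0.025,0.03,0.0],[0,0,0,0,0.045,0.03,0.0],[0,0,0,0,0.065,0.03,0.0],[0,0,0,0,0.085,0.03,0.0],[0,0,0,0,0.1,0.03,0.0],[0,0,0,0,0.11,0.03,0.0],[0,0,0,0,0.11,0.03,0.0]])

```text
time: 11.6
tcp_pos: [514.3, 172.1, 22.0]
eef_rot: [0.458, 0.889, 0.001, 0.001]
ft_force: [0.1, -0.3, -0.4]
opening: 0.08
```

```bash
python3 - <<'E'
from h import *
s=r.sense(); print(s['tcp_pos'],s['opening'],s['ft_force']); row(J(-57,0,12.5+18.7),0,JY)
for n in ['side']: 
    c=cap(n,n+'8.png'); x0,y0=(120,200) if n=='top' else (210,220); cv2.imwrite(f'pics/{n}8c.png',cv2.resize(c['pixels'][y0:y0+150,x0:x0+200,::-1],None,fx=4,fy=4))
E
```

```text
[514.28156796 172.11082959  22.04139721] 0.08023960520010373 [ 0.14027417 -0.30486693 -0.41870005]
tcp [512.5 172.2  12.5] row [0.003, 0.0, -0.001] [0.0011, -0.0014, 0.0095]
```

View pics/side8c.png

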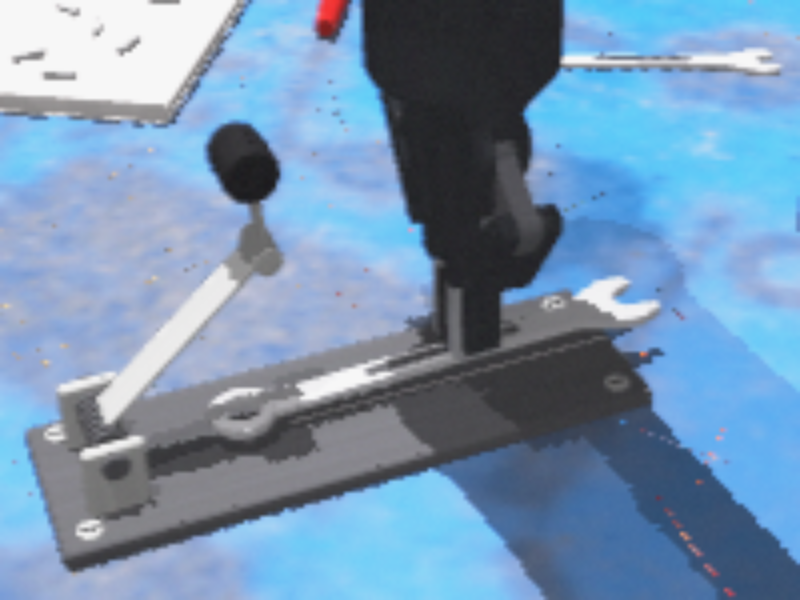

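Inserted beneath the raised clip with plenty of clearance: the ring is at about (240,412) in the crop. Next I lower it onto the plate.

>>> step_arm(rows=[[0.003,0,0,0.001,-0.001,0.004,0.0],[0.003,0,0,0.001,-0.001,0.007,0.0],[0.003,0,0,0.001,-0.001,0.009,0.0],[0.003,0,0,0.001,-0.001,0.0095,0.0],[0.003,0,0,0.001,-0.001,0.0095,0.0]])

```text
time: 12.15
tcp_pos: [512.2, 171.9, 12.4]
eef_rot: [0.458, 0.889, -0.0, -0.0]
ft_force: [-0.7, 0.2, -1.7]
opening: 0.085
```

```bash
python3 - <<'E'
from h import *
s=r.sense(); print(s['tcp_pos'],s['opening'],s['ft_force'],s['torque'])
E
```

```text
[512.1614462  171.92886615  12.40775246] 0.08454513365653332 [-0.66293735  0.23903033 -1.70487625] [-0.04843627  0.07413408 -0.02444247]
```

>>> step_arm(rows=[[0,0,0,0,0,0.001,0.0],[0,0,0,0,0,0.0015,0.0],[0,0,0,0,0,0.0015,0.0]])

```text
time: 12.45
tcp_pos: [512.4, 172.0, 12.1]
eef_rot: [0.458, 0.889, -0.0, 0.0]
ft_force: [-4.5, -0.7, 5.5]
opening: 0.083
```

```bash
python3 - <<'E'
from h import *
s=r.sense(); print(s['tcp_pos'],s['opening'],s['ft_force'],s['torque'])
c=cap('side','side9.png'); cv2.imwrite('pics/side9c.png',cv2.resize(c['pixels'][220:370,210:410,::-1],None,fx=4,fy=4))
E
```

```text
[512.35468701 171.99294847  12.1016431 ] 0.08297024882571807 [-4.4547449  -0.74411061  5.54068629] [-0.2779983   1.39981557 -0.02222329]
```

View pics/side9c.png

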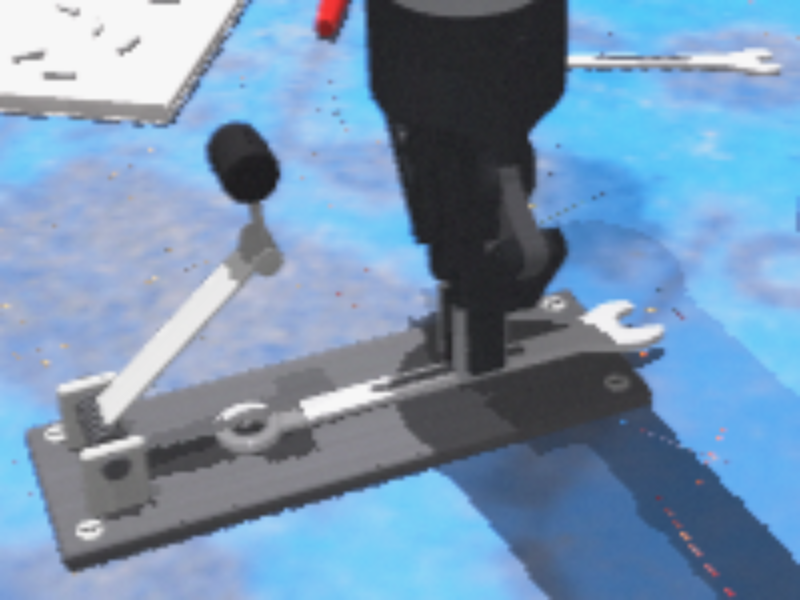

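>>> step_arm(rows=[[0,0,0,0,0,0,0.045],[0,0,0,0,0,0,0.045],[0,0,0,0,0,0,0.045],[0,0,0,0,0,0,0.045],[0,0,0,0,0,-0.02,0.045],[0,0,0,0,0,-0.05,0.045],[0,0,0,0,0,-0.09,0.045],[0,0,0,0,-0.04,-0.13,0.06]])

```text
time: 13.3
tcp_pos: [484.4, 152.1, 138.0]
eef_rot: [0.458, 0.889, -0.001, 0.0]
ft_force: [0.4, 0.5, 1.6]
opening: 0.676
```

```bash
python3 - <<'E'
from h import *
s=r.sense(); print(s['tcp_pos'],s['opening'],s['ft_force'],s['torque'])
c=cap('side','side10.png'); cv2.imwrite('pics/side10c.png',cv2.resize(c['pixels'][220:370,210:410,::-1],None,fx=4,fy=4))
c=cap('top','top10.png'); cv2.imwrite('pics/top10c.png',cv2.resize(c['pixels'][190:340,120:320,::-1],None,fx=4,fy=4))
x,z=kn(.9234)
row(J(x,0,z),-.39,JY,back=80); row(J(x,0,z),-.39,JY)
E
```

```text
[484.3505884  152.07332837 138.01405197] 0.6764616571397557 [0.40235458 0.53786847 1.56347057] [ 0.00719105 -0.0036236  -0.0159081 ]
tcp [605.1 238.3 188.1] row [0.4, 0.002, -0.001] [0.0007, 0.1488, -0.0419]
tcp [580.3 220.6 114.1] row [0.4, 0.002, -0.001] [0.0009, 0.1176, 0.0317]
```

View pics/side10c.png

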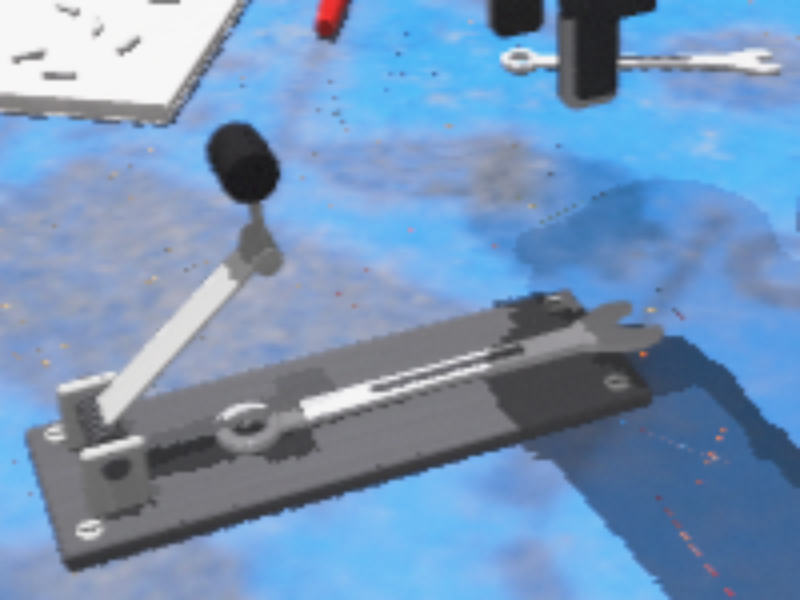

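View pics/top10c.png

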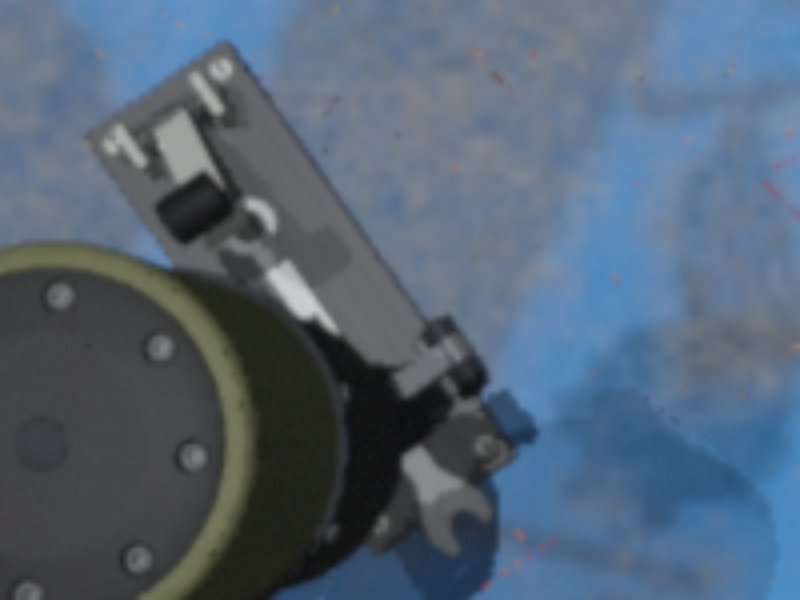

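>>> step_arm(rows=[[0.1,0,0,0.001,0.0,-0.045,0.06],[0.2,0,0,0.001,0.02,-0.08,0.06],[0.3,0,0,0.001,0.06,-0.08,0.06],[0.4,0.002,-0.001,0.001,0.1,-0.08,0.06],[0.4,0.002,-0.001,0.001,0.14,-0.06,0.06],[0.4,0.002,-0.001,0.001,0.149,-0.042,0.06],[0.4,0.002,-0.001,0.001,0.149,-0.042,0.06],[0.4,0.002,-0.001,0.001,0.149,-0.042,0.06]])

```text
time: 14.2
tcp_pos: [604.9, 238.0, 189.0]
eef_rot: [0.449, 0.872, -0.172, -0.088]
ft_force: [0.3, 0.1, 1.5]
opening: 0.7
```

```bash
python3 - <<'E'
from h import *
s=r.sense(); print(s['tcp_pos'],s['opening'])
x,z=kn(.9234)
row(J(x,0,z),-.39,JY)
c=cap('side','side11.png'); cv2.imwrite('pics/side11c.png',cv2.resize(c['pixels'][180:370,190:390,::-1],None,fx=3,fy=3))
print(proj(c,J(40,0,13)),proj(c,J(x,0,z)))
E
```

```text
[604.90344602 238.00969592 189.03782792] 0.700367713649498
tcp [580.3 220.6 114.1] row [0.001, 0.001, -0.001] [0.0002, 0.0006, 0.0808]
(np.float64(270.9174441334264), np.float64(326.134874820953)) (np.float64(269.11661239381374), np.float64(260.22917179109567))
```

View pics/side11c.png

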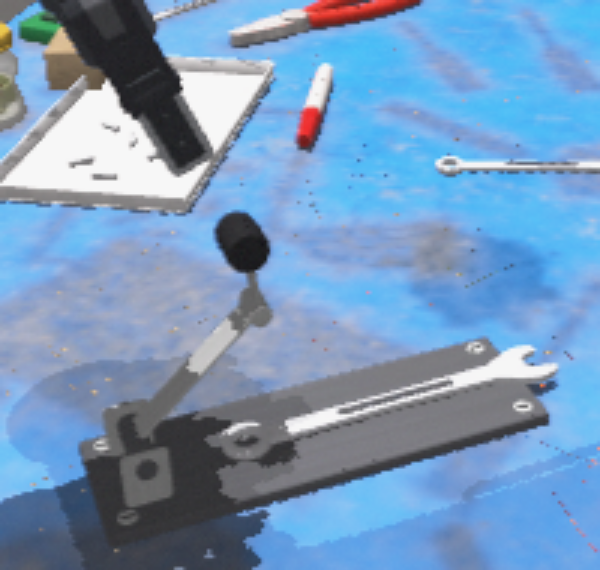

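>>> step_arm(rows=[[0,0,0,0,0.0006,0.03,0.06],[0,0,0,0,0.0006,0.06,0.06],[0,0,0,0,0.0006,0.079,0.06],[0,0,0,0,0.0006,0.079,0.06],[0,0,0,0,0.0006,0.079,0.06],[0,0,0,0,0.0006,0.079,0.01],[0,0,0,0,0.0006,0.079,0.01],[0,0,0,0,0.0006,0.079,0.01]], newtons=40)

```text
time: 15.05
tcp_pos: [581.5, 221.3, 119.2]
eef_rot: [0.449, 0.873, -0.17, -0.087]
ft_force: [-4.1, 0.9, 4.8]
opening: 0.293
```

>>> step_arm(rows=[[0,0,0,0,0,0,0.01],[0,0,0,0,0,0,0.01],[0,0,0,0,0,0,0.01]])

```text
time: 15.35
tcp_pos: [581.7, 221.5, 119.4]
eef_rot: [0.449, 0.873, -0.17, -0.087]
ft_force: [-0.8, 0.7, 1.3]
opening: 0.297
```

```bash
python3 -c "
from h import *
print(r.sense()['opening'],r.sense()['ft_force'])
arc([-.1,-.2,-.3,-.4])"
```

```text
0.2965309239369649 [-0.77179542  0.71562029  1.25071722]
grasp jig [ 34.9  -0.  136.7] th 0.9569444830251771 rad 122.47892755016025 tilt -0.38411739940922773
-0.1 [-0.1, 0.0, 0.0] [0.0, -0.0053, 0.0098]
-0.2 [-0.2, 0.0, 0.0] [0.0, -0.0096, 0.0202]
-0.3 [-0.3, 0.0, 0.0] [0.0, -0.0128, 0.0309]
-0.4 [-0.4, 0.0, 0.0] [0.0, -0.0149, 0.0418]
```

>>> step_arm(rows=[[-0.05,0,0,0,-0.0027,0.0048,0.01],[-0.1,0,0,0,-0.0053,0.0098,0.01],[-0.15,0,0,0,-0.0075,0.015,0.01],[-0.2,0,0,0,-0.0096,0.0202,0.01],[-0.25,0,0,0,-0.0113,0.0255,0.01],[-0.3,0,0,0,-0.0128,0.0309,0.01],[-0.35,0,0,0,-0.0139,0.0363,0.01],[-0.4,0,0,0,-0.0149,0.0418,0.01]])

```text
time: 16.15
tcp_pos: [557.8, 204.5, 86.1]
eef_rot: [0.457, 0.889, 0.008, 0.005]
ft_force: [0.8, 0.7, -0.5]
opening: 0.296
```

```bash
python3 -c "
from h import *
print(r.sense()['opening'],r.sense()['ft_force'])
arc([-.1,-.2,-.3,-.4,-.45,-.5])"
```

```text
0.2956553203512903 [ 0.76279762  0.66849851 -0.49184979]
grasp jig [ -1.8   0.  104.8] th 0.556577724175755 rad 122.2897503297494 tilt 0.018656738069383397
-0.1 [-0.1, -0.0, 0.0] [0.0, -0.0053, 0.0098]
-0.2 [-0.2, -0.0, 0.0] [0.0, -0.0096, 0.0201]
-0.3 [-0.3, -0.0, 0.0] [0.0, -0.0128, 0.0308]
-0.4 [-0.4, -0.0, 0.0] [0.0, -0.015, 0.0417]
-0.45 [-0.45, -0.0, 0.0] [0.0, -0.0157, 0.0472]
-0.5 [-0.5, -0.0, 0.0] [0.0001, -0.0161, 0.0528]
```

>>> step_arm(rows=[[-0.05,0,0,0,-0.0027,0.0048,0.01],[-0.1,0,0,0,-0.0053,0.0098,0.01],[-0.15,0,0,0,-0.0075,0.015,0.01],[-0.2,0,0,0,-0.0096,0.0201,0.01],[-0.25,0,0,0,-0.0113,0.0254,0.01],[-0.3,0,0,0,-0.0128,0.0308,0.01],[-0.35,0,0,0,-0.0139,0.0362,0.01],[-0.4,0,0,0,-0.015,0.0417,0.01]])

```text
time: 16.95
tcp_pos: [546.3, 196.3, 44.0]
eef_rot: [0.447, 0.87, 0.186, 0.096]
ft_force: [2.3, 0.9, -1.2]
opening: 0.293
```

```bash
python3 - <<'E'
from h import *
print(r.sense()['opening'],r.sense()['ft_force'],r.sense()['torque'])
arc([-.02,-.04,-.06,-.08,-.1])
c=cap('side','side12.png'); cv2.imwrite('pics/side12c.png',cv2.resize(c['pixels'][220:370,210:410,::-1],None,fx=4,fy=4))
E
```

```text
0.2926548839978394 [ 2.25335909  0.91045891 -1.2193614 ] [-0.32177483  0.3372684  -0.15197749]
grasp jig [-23.2   0.   61.1] th 0.15583534048953485 rad 122.18333115099001 tilt 0.4213498335662471
-0.02 [-0.02, -0.0, 0.0] [0.0, -0.0011, 0.0019]
-0.04 [-0.04, -0.0, 0.0] [0.0, -0.0022, 0.0038]
-0.06 [-0.06, -0.0, 0.0] [0.0, -0.0033, 0.0058]
-0.08 [-0.08, -0.0, 0.0] [0.0, -0.0043, 0.0078]
-0.1 [-0.1, -0.0, 0.0] [0.0, -0.0053, 0.0098]
```

View pics/side12c.png

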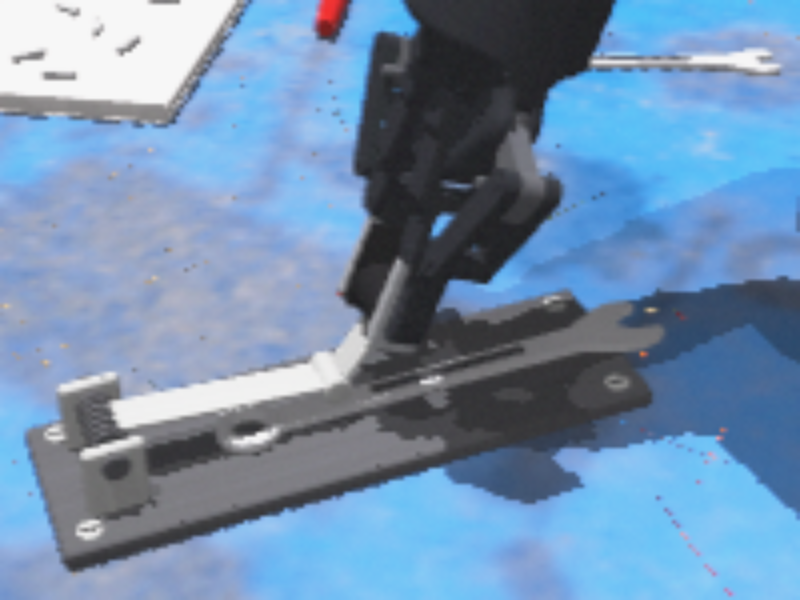

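>>> step_arm(rows=[[-0.03,0,0,0,-0.0016,0.0028,0.01],[-0.06,0,0,0,-0.0033,0.0058,0.01],[-0.06,0,0,0,-0.0033,0.0058,0.01]])

```text
time: 17.3
tcp_pos: [545.8, 196.0, 37.3]
eef_rot: [0.444, 0.863, 0.214, 0.111]
ft_force: [-0.2, 1.3, 2.4]
opening: 0.293
```

```bash
python3 - <<'E'
from h import *
print(r.sense()['opening'],r.sense()['ft_force'],r.sense()['torque'])
arc([-.02,-.04,-.06,-.08,-.1])
E
```

```text
0.2930339339750785 [-0.24017086  1.29561971  2.37642331] [-0.59010993  1.09350493 -0.03605656]
grasp jig [-24.8   0.   53.8] th 0.09467299960920146 rad 122.18045828561714 tilt 0.48732768280100586
-0.02 [-0.02, -0.0, 0.0] [0.0, -0.0011, 0.0019]
-0.04 [-0.04, -0.0, 0.0] [0.0, -0.0023, 0.0038]
-0.06 [-0.06, -0.0, 0.0] [0.0, -0.0033, 0.0058]
-0.08 [-0.08, -0.0, 0.0] [0.0, -0.0044, 0.0078]
-0.1 [-0.1, -0.0, 0.0] [0.0, -0.0054, 0.0098]
```

Upward force is starting (+2.4 N). I go slightly further and watch it.

>>> step_arm(rows=[[-0.015,0,0,0,-0.0008,0.0014,0.01],[-0.03,0,0,0,-0.0017,0.0028,0.01],[-0.03,0,0,0,-0.0017,0.0028,0.01]])

```text
time: 17.6
tcp_pos: [546.4, 196.4, 37.0]
eef_rot: [0.442, 0.859, 0.229, 0.118]
ft_force: [-13.6, -2.1, 15.8]
opening: 0.292
```

```bash
python3 - <<'E'
from h import *
print(r.sense()['opening'],r.sense()['ft_force'],r.sense()['torque'])
arc([-.02,-.04])
E
```

```text
0.29219543139845344 [-13.60960398  -2.12119757  15.76514513] [-0.36839307  3.46906838  0.77017598]
grasp jig [-24.7   0.   53.2] th 0.09030766751197115 rad 121.8948370308664 tilt 0.5206542547769214
-0.02 [-0.02, -0.0, 0.0] [0.0, -0.0012, 0.0019]
-0.04 [-0.04, -0.0, 0.0] [0.0, -0.0024, 0.0037]
```

>>> step_arm(rows=[[0,0,0,0,0,0,0.06],[0,0,0,0,0,0,0.06],[0,0,0,0,0,0,0.06],[0,0,0,0,0,0,0.06],[0,0,0,0,0,-0.03,0.06],[0,0,0,0,0,-0.07,0.06],[0,0,0,0,0,-0.12,0.06],[0,0,0,0,0,-0.15,0.06]])

```text
time: 18.4
tcp_pos: [485.4, 152.4, 170.9]
eef_rot: [0.441, 0.859, 0.23, 0.119]
ft_force: [-0.0, -0.4, 1.0]
opening: 0.704
```

```bash
python3 - <<'E'
from h import *
print(r.sense()['opening'],r.sense()['ft_force'],r.sense()['tcp_pos'])
c=cap('side','side13.png'); cv2.imwrite('pics/side13c.png',cv2.resize(c['pixels'][220:370,210:410,::-1],None,fx=4,fy=4))
for th in [0,.05,.09,.12]:
    x,z=kn(th); print(th,proj(c,J(x,0,z)))
c=cap('top','top13.png'); cv2.imwrite('pics/top13.png',c['pixels'][:,:,::-1])
E
```

```text
0.7044345946117005 [-0.04501275 -0.42524572  0.98183186] [485.40101183 152.43346249 170.90307448]
0 (np.float64(307.7205592235636), np.float64(301.2521890187216))
0.05 (np.float64(307.1354035543627), np.float64(298.31076192048107))
0.09 (np.float64(306.53913739431874), np.float64(295.98860438371895))
0.12 (np.float64(306.0169683397975), np.float64(294.2673926672405))
```

View pics/side13c.png

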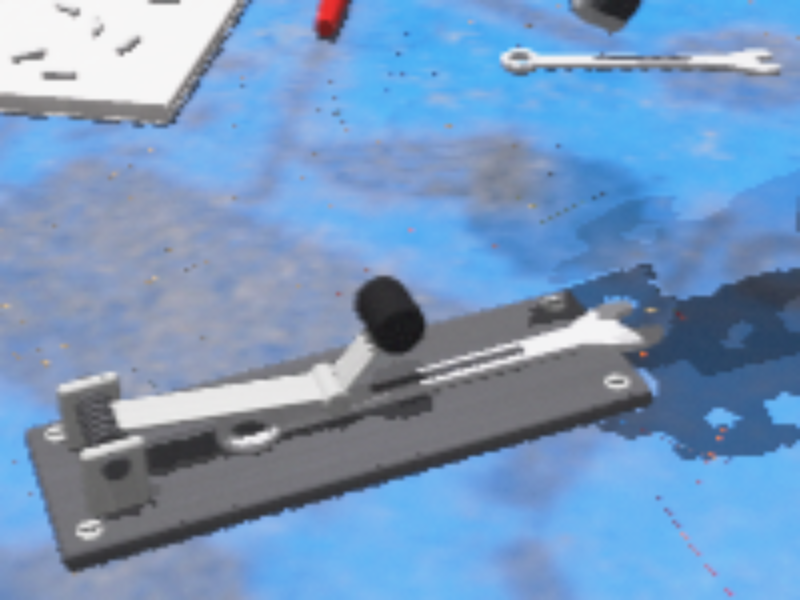

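View pics/top13.png

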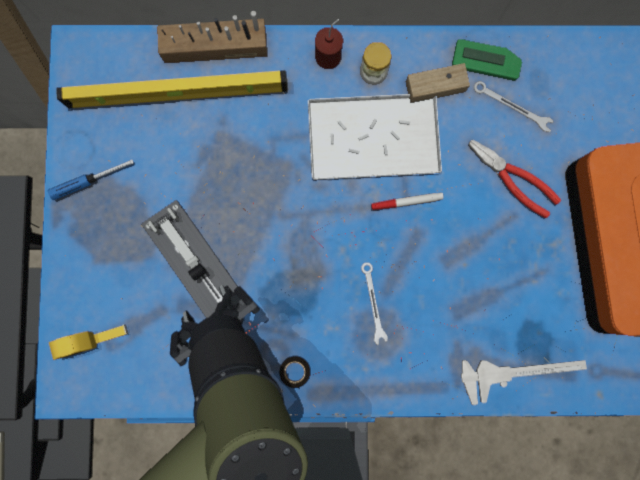

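```bash
python3 - <<'E'
from h import *
s0=dict(np.load('pics/side0.npz')); s=dict(np.load('pics/side13.npz'))
for c in (s0,s):
    x0,y0,x1,y1=285,275,330,315
    m=c['pixels'][y0:y1,x0:x1].max(-1)<45
    n,l,st,ce=cv2.connectedComponentsWithStats(m.astype(np.uint8)); k=1+np.argmax(st[1:,4]); print(st[k],ce[k]+[x0,y0])
t=dict(np.load('pics/top13.npz')); W,m=cloud(t)
k=(t['pixels'].max(-1)<45); k[:261]=0;k[281:]=0;k[:,:187]=0;k[:,208:]=0
P=W[k&m]; P=P[P[:,2]>30]; q=P-[*JC,0]; print('jig', (q@xj).min(),(q@xj).max(),np.percentile(P[:,2],[50,75,95]))
Ws,ms=cloud(s); 
# ring in side view
print(proj(s,J(38,0,14)),proj(s,J(30,0,14)))
cv2.imwrite('pics/side13d.png',cv2.resize(s['pixels'][285:345,250:340,::-1],None,fx=8,fy=8,interpolation=cv2.INTER_NEAREST))
cv2.imwrite('pics/top13d.png',cv2.resize(t['pixels'][195:335,130:270,::-1],None,fx=4,fy=4,interpolation=cv2.INTER_CUBIC))
E
```

```text
[ 13  13  17  16 144] [306.49305556 296.50694444]
[ 15  18  16  15 130] [307.96923077 301.21538462]
jig -32.090385210893444 -13.204090257071297 [55.51595744 57.99758415 61.0461394 ]
(np.float64(272.0940828638231), np.float64(325.29671718081545)) (np.float64(276.9708717330793), np.float64(323.97866135687843))
```

View pics/side13d.png

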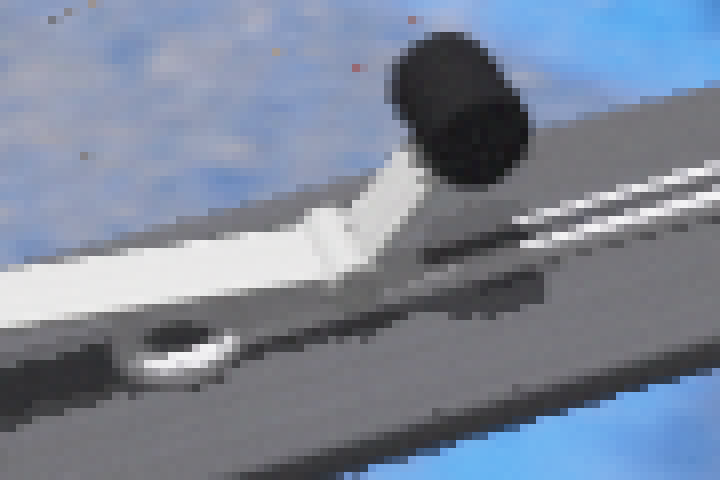

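View pics/top13d.png

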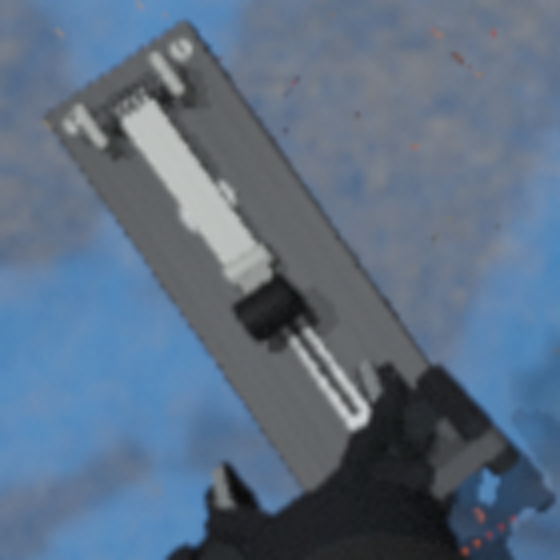

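>>> step_arm(rows=[[0,0,0,0,0,-0.03,0.06],[0,0,0,0,0,-0.03,0.06],[0,0,0,0,0,-0.03,0.06],[0,0,0,0,0,-0.03,0.06],[0,0,0,0,0,-0.03,0.06],[0,0,0,0,0,-0.03,0.06]])

```text
time: 19.1
tcp_pos: [474.0, 144.3, 198.3]
eef_rot: [0.441, 0.859, 0.232, 0.12]
ft_force: [0.1, 0.3, -0.3]
opening: 0.704
```

```bash
python3 - <<'E'
from h import *
c=cap('side','side14.png'); x0,y0,x1,y1=285,275,330,315
m=c['pixels'][y0:y1,x0:x1].max(-1)<45
n,l,st,ce=cv2.connectedComponentsWithStats(m.astype(np.uint8)); k=1+np.argmax(st[1:,4]); print(ce[k]+[x0,y0], r.sense()['ft_force'])
print(r.job_done())
E
```

```text
[307.87022901 301.17557252] [-0.76500537 -0.65091523  1.12418509]
the job is handed in; nothing more can be done
None
```

I loaded the long spanner into the jig and handed the job in at about 19 s. I raised the clip to about 0.92 rad by its black grip, slid the spanner in ring first and let it go flat on the plate. I then pinched the grip again and lowered the clip onto the shank until contact gave about 16 N upward on the wrist, and backed the arm off.

- **Spanner:** in the last pictures the ring is at about x = +38 mm in the jig, on the centre line and about 33 mm past the foot. The spanner lies flat along the plate.
- **Clip:** it stands at about 0.05 rad, judged from the grip's position in the side view and the depth image. It had not moved when I looked again 0.7 s later.
- **Short spanner and robot:** the short spanner looks unmoved in the final top view. The gripper is well clear of everything.
- **Not measured:** I could not read the clip's pressing force on the spanner. I relied on the clip angle and the firm contact before I let go.
- **Disagreed with the description:** at the start the clip stood at about 0.11 to 0.13 rad, not fully down. The finger opening on the 12 mm shank read about 8 mm, though the grip held without slipping.

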